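# Tally and sort salvaged chassis brackets

## Task

Start a new count on the tally console by tilting its spring lever well over to the right, holding it there for about a second and letting it spring back upright. Then sort all the loose aluminium brackets, left-hand ones into the bin on your left and right-hand ones into the bin on your right, and once all are in, book the batch by tilting the lever well over to the left for about a second and letting it spring back. Left and right are as seen from the robot; leave the jar, the mug and the screwdriver alone.

Things in the scene. Friction and masses are not known exactly. Their poses are not given: they have to be found in the camera images.
- L1_mid (a point): LEFT-hand cast bracket, 0.2 kg, maybe absent; stands on its foot plate 100x36x8 mm. Upright fin along the plate's middle: 80 long, 12 thick, top 46 above the underside. Seen from the plain end with the fin up, a flat toe at the far (+x) end juts left (+y): x 20 to 50, 42 out from the fin's middle. Point: mid-fin, 23 above the underside; x along the fin, z up. Starts on a 3 mm mat.
- L2_mid (a point): LEFT-hand cast bracket, 0.2 kg, maybe absent; stands on its foot plate 100x36x8 mm. Upright fin along the plate's middle: 80 long, 12 thick, top 46 above the underside. Seen from the plain end with the fin up, a flat toe at the far (+x) end juts left (+y): x 20 to 50, 42 out from the fin's middle. Point: mid-fin, 23 above the underside; x along the fin, z up. Starts on a 3 mm mat.
- L3_mid (a point): LEFT-hand cast bracket, 0.2 kg, maybe absent; stands on its foot plate 100x36x8 mm. Upright fin along the plate's middle: 80 long, 12 thick, top 46 above the underside. Seen from the plain end with the fin up, a flat toe at the far (+x) end juts left (+y): x 20 to 50, 42 out from the fin's middle. Point: mid-fin, 23 above the underside; x along the fin, z up. Starts on a 3 mm mat.
- R1_mid (a point): RIGHT-hand cast bracket, 0.2 kg, maybe absent; stands on its foot plate 100x36x8 mm. Upright fin along the plate's middle: 80 long, 12 thick, top 46 above the underside. Seen from the plain end with the fin up, a flat toe at the far (+x) end juts right (-y): x 20 to 50, 42 out from the fin's middle. Point: mid-fin, 23 above the underside; x along the fin, z up. Starts on a 3 mm mat.
- R2_mid (a point): RIGHT-hand cast bracket, 0.2 kg, maybe absent; stands on its foot plate 100x36x8 mm. Upright fin along the plate's middle: 80 long, 12 thick, top 46 above the underside. Seen from the plain end with the fin up, a flat toe at the far (+x) end juts right (-y): x 20 to 50, 42 out from the fin's middle. Point: mid-fin, 23 above the underside; x along the fin, z up. Starts on a 3 mm mat.
- R3_mid (a point): RIGHT-hand cast bracket, 0.2 kg, maybe absent; stands on its foot plate 100x36x8 mm. Upright fin along the plate's middle: 80 long, 12 thick, top 46 above the underside. Seen from the plain end with the fin up, a flat toe at the far (+x) end juts right (-y): x 20 to 50, 42 out from the fin's middle. Point: mid-fin, 23 above the underside; x along the fin, z up. Starts on a 3 mm mat.
- bin_left_in (a point): Open grey steel bin on the robot's left (+y) side, for left-hand brackets, fixed to the bench: outside 240 x 155 mm (its x, y) and 60 mm high, walls and floor 4 mm thick. This point is the centre of the inner floor; axes along the bin's sides, z up.
- bin_right_in (a point): Open grey steel bin on the robot's right (-y) side, for right-hand brackets, fixed to the bench: outside 240 x 155 mm (its x, y) and 60 mm high, walls and floor 4 mm thick. This point is the centre of the inner floor; axes along the bin's sides, z up.
- lever (a joint): Spring-centred lever on the tally console, hinged at the console's top, 60 mm above the bench. 0 = upright; positive = tilted to the left (the console's +y), negative = to the right; stops at +-0.5 rad. It takes about 4 N at the knob to reach a stop, and it springs back to 0 within 0.3 s when let go.
- lever_knob (a point): Centre of the lever's black ball knob, 32 mm across, on a steel stem 12 mm across, 80 mm from the hinge (140 mm above the bench when upright). It leans with the lever.
- console: Tally console, a grey steel box 80 x 150 x 60 mm (x, y, z), fixed to the bench at the far middle; origin at the centre of its underside, straight below the lever; its y points to the lever's left, z up.
- jar: Bystander: amber glass jar 70 mm across, 90 mm high; origin under its centre. Leave it alone.
- mug: Bystander: white mug 80 mm across, 90 mm high; origin under its centre. Leave it alone.
- screwdriver: Bystander: screwdriver 200 mm long lying beyond the console. Leave it alone.
Things that resemble listed ones, but are neither listed nor needed, are in the scene too. What is shaped like the part that bears R2_mid but blue or red is not meant.

How it is judged:
By the outcome, as a careful person would: the job done as asked, in the order asked, and still so for the second after the job is handed in, with the robot touching nothing.
Of L1, L2, L3, R1, R2, R3 only 4 to 6 are there at a start; the rules pass over those that are not, and their reading is None.
At some moment in a run one of L1, L2, L3, R1, R2, R3 may be knocked a few centimetres aside while the robot is not near it.
Once in a run the grip may slacken for a moment while it holds something.
It also fails if it takes over 210 s, if anything falls off the work surface, if the arm or the gripper's body presses on something with over 40 N, if the wrist force passes 120 N, or if a joint passes its speed limit or range.

## Robot

A 6-joint arm with a two-finger parallel gripper is mounted at the origin on the work surface. World frame = base frame: x ahead of the robot, y to its left, z up, the work surface at z = 0. Lengths are in m, angles in rad, forces in N, time in s.
With the tool pointing down it reaches from about 0.325 to 0.925 m from the base axis. Payload 3.1 kg.
Tool frame: the origin (TCP) lies at the very end of the fingers, on their centre line; the grasp point (between the pads) lies 19 mm behind it; z points along the fingers, y is the direction in which the jaws open and shut (so a half turn about z gives the same grasp; the last joint's range is limited). The gripper opens to 85 mm and grips with 20 to 120 N. Pads are 22 mm wide; open, the fingers measure 114 mm over their backs; the gripper's body (76 mm by 85 mm) begins 54 mm behind the grasp point. The pads swing forward as they close: fully open they stand 13 mm farther back than shut.
Start: joints at [1.117, 0.217, 1.613, -0, 1.311, -0.112], TCP at [0.209, 0.589, 0.192] pointing down, gripper open.
Joint ranges: [-2.75, 2.75], [-0.78, 2.1], [0.31, 2.55], [-1.13, 4.27], [0.13, 2.63], [-2.58, 2.58]. Speed limits (rad/s): [2.79, 2.79, 3.14, 3.14, 3.14, 3.14].

## Interface

Orientations are given as a unit quaternion [w, x, y, z].
In Python, from rig import manip gives the robot as it stands.
- The arm moves only by the shell command python3 -m crank 'ROWS' [FORCE]. ROWS is JSON, a list of rows, each a list of 7 numbers: the finger opening in mm, from 0 to 85.4, then the shift along the tool's x, y, z in mm, then the turn, a rotation vector about the tool's x, y, z in degrees. A call has 1 to 12 rows; each row shifts and turns the pose as measured when the row begins, along the tool's axes as they then stand; what a row does not reach is not made up. A row lasts 1/10 s, in which the tool goes at most 50 mm and 8.59 degrees, less where a joint would pass 70% of its speed; a pose out of reach is approached as far as the arm can. A call is refused whole if a number of a shift passes 50 or a number of a turn 8.59, either way. A call with a gripper value outside its range is refused whole. The fingers move at their own pace and stop on an object; FORCE is the grip in N (left out, the last holds). Time passes only in rows, so rows that do not move let the fingers close. It gives the time, the measured TCP pose, the force and the opening at its end, in the units of the state.
- manip.get_state(): the state, without advancing time (a new reading comes with each control period).
- manip.read_camera(name): name is "side" or "top" or "wrist"; returns the picture (400x640x3 uint8, blue, green, red); there is no depth.
- manip.calibration(name): a dict with "K" (3x3 intrinsics, pixels), "T" (4x4, takes a point from camera to world coordinates). Camera axes: x right, y down, z forward; pixel columns grow to the right and rows downward; lengths in m; the calibration is good to about 2 mm. A picture is of the moment at which its call begins: read the wrist's pose just before it. calibration takes no time and is no camera call; for the wrist camera it gives the pose at the moment of the call.
- manip.job_done(): hands the job in, once; it reports no verdict.
Trained networks look in the newest picture that a camera, given by its name, has taken for a name from the list of things; names that differ only in an ending like _2 or _b are one class to them, and where a whole thing is asked for, a point or a joint stands for the part that bears it (a point fixed in the world has none). Each returns a list of dicts, best first, with "p" (0 to 1); they miss things now and then, are a little off and sometimes report something else, mostly with a low value. They report only what shows in the picture. A call takes as long as a camera call. They do not tell look-alikes from the thing itself.
- manip.cut_out(camera, name): "region" (400x640 bool, what is visible of it) and "location" ([column, row] in pixels, amid what is visible of it).
- manip.tip_of(camera, name): "location" ([column, row] in pixels: a listed point, or the origin of a listed thing).
The state is a dict: "t": time; "joints": joint angles; "dq": joint speeds; "joint_efforts": joint torques, N m; "tool_pos": TCP position; "tool_rot": TCP orientation; "force": force on the tool from outside, world axes, zero at the start; "torque": the same for the moment, N m; "gripper_width": opening from 0.0 (shut) to 1.0 (fully open).
Only numpy, scipy, OpenCV 4.12 (cv2) and the standard library are available. Lean on these libraries where they do the work, as an engineer would, in place of code of your own. Each camera call takes 0.05 s, during which the arm holds its last target. There are 200 camera calls.

## Working session

There is one attempt and no reset: what is moved stays moved. The work goes in short steps, Python scripts to look and compute and a shell command to move; the robot and the scene stay as the last step left them, time stands still between calls to the robot, and variables do not carry over. Pictures are saved under pics/ and viewed, about 12 in all and at most 16, crops included, and the job is handed in when it is done.

```bash
ls; mkdir -p pics
python3 - <<'E'
from rig import manip
import cv2,numpy as np
print(manip.get_state())
for c in("top","side"):
    im=manip.read_camera(c);cv2.imwrite(f"pics/{c}0.png",im)
    k=manip.calibration(c);print(c,np.round(k["K"],1).tolist(),np.round(k["T"],3).tolist())
E
```

```text
pics
{'t': 0.0, 'joints': array([ 1.11679137e+00,  2.17734576e-01,  1.61494569e+00, -7.37228722e-06,
        1.31127882e+00, -1.12152596e-01]), 'dq': array([ 1.28019639e-03,  2.26116476e-04, -6.86082240e-05,  2.49848976e-04,
        5.92992862e-04,  8.64298477e-04]), 'joint_efforts': array([-4.36470636e-04, -3.96847236e+01, -3.03851652e+01, -2.72067518e-04,
        9.87634761e-03, -8.95075289e-06]), 'tool_pos': array([0.20907359, 0.58803053, 0.19067448]), 'tool_rot': array([-3.27068262e-04,  1.70094049e-01,  9.85427123e-01, -1.13711969e-03]), 'force': array([-0.14351854,  0.24088348, -0.07205848]), 'torque': array([-0.01289676, -0.00708435, -0.02445068]), 'gripper_width': 0.9993463758388315}
top [[457.8, 0.0, 314.4], [0.0, 457.8, 199.7], [0.0, 0.0, 1.0]] [[0.003, -0.991, 0.134, 0.321], [-1.0, -0.002, 0.005, -0.046], [-0.005, -0.134, -0.991, 1.499], [0.0, 0.0, 0.0, 1.0]]
side [[456.5, 0.0, 311.8], [0.0, 456.5, 194.3], [0.0, 0.0, 1.0]] [[0.984, -0.109, 0.14, 0.319], [-0.177, -0.621, 0.763, -0.997], [0.004, -0.776, -0.631, 0.894], [0.0, 0.0, 0.0, 1.0]]
```

View pics/top0.png

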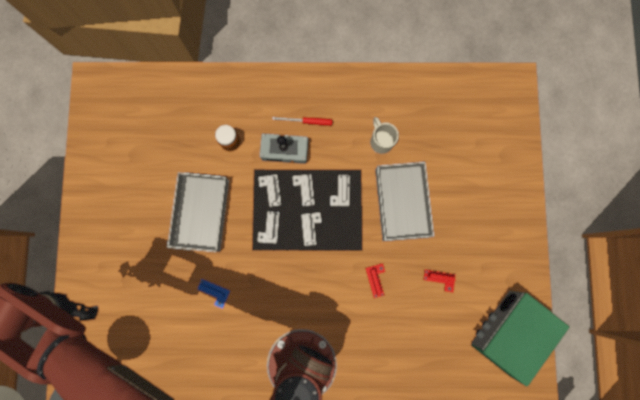

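View pics/side0.png

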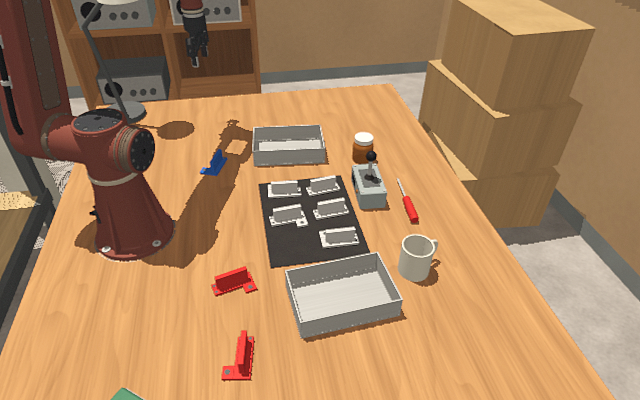

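```bash
cat > h.py <<'E'
from rig import manip
import cv2,numpy as np
from scipy.spatial.transform import Rotation as R
def ray(cam,px,z):
    k=manip.calibration(cam);d=k["T"][:3,:3]@np.linalg.inv(k["K"])@[px[0],px[1],1];o=k["T"][:3,3]
    return o+d*(z-o[2])/d[2]
def proj(cam,p):
    k=manip.calibration(cam);q=k["T"][:3,:3].T@(np.array(p)-k["T"][:3,3]);u=k["K"]@q;return u[:2]/u[2]
def rot():
    q=manip.get_state()["tool_rot"];return R.from_quat(np.r_[q[1:],q[0]])
E
python3 - <<'E'
from h import *
im=manip.read_camera("top")
cv2.imwrite("pics/crop1.png",cv2.resize(im[110:260,160:440],None,fx=2.8,fy=2.8,interpolation=cv2.INTER_CUBIC))
for n,z in(("L1_mid",.026),("R1_mid",.026),("bin_left_in",.004),("bin_right_in",.004),("lever_knob",.14),("console",0),("jar",0),("mug",0)):
    for d in manip.tip_of("top",n): print("tip",n,round(d["p"],2),np.round(d["location"],1),np.round(ray("top",d["location"],z),3))
    if "mid" in n:
      for d in manip.cut_out("top",n):
        ys,xs=np.nonzero(d["region"]);P=np.array([ray("top",(x,y),.011)[:2] for x,y in zip(xs,ys)])
        r=cv2.minAreaRect((P*1000).astype(np.float32));print("cut",n,round(d["p"],2),np.round(d["location"]),np.round(r[0]),np.round(r[1]),round(r[2],1))
st=manip.get_state();T=rot().as_matrix();print(T.round(3))
E
```

```text
tip L1_mid 0.95 [272.4 187.4] [0.56  0.099 0.026]
cut L1_mid 0.91 [272. 188.] [552. 108.] [98. 54.] 10.7
cut L1_mid 0.74 [316. 122.] [791. -46.] [94. 19.] 84.5
tip R1_mid 0.65 [341.9 188. ] [ 0.559 -0.128  0.026]
cut R1_mid 0.9 [340. 191.] [ 553. -123.] [ 57. 101.] 86.1
tip bin_left_in 0.71 [197.8 214.6] [0.473 0.345 0.004]
tip bin_right_in 0.82 [403.  201.6] [ 0.518 -0.33   0.004]
tip lever_knob 0.62 [281.2 141.4] [0.684 0.063 0.14 ]
tip lever_knob 0.55 [269.8 224.1] [0.431 0.093 0.14 ]
tip lever_knob 0.46 [304.9 189.2] [ 0.537 -0.01   0.14 ]
tip lever_knob 0.22 [200.  212.4] [0.466 0.303 0.14 ]
tip console 0.88 [284.8 153.9] [0.678 0.061 0.   ]
tip jar 0.69 [230.3 139.5] [0.728 0.245 0.   ]
tip jar 0.65 [309.  227.7] [ 0.431 -0.021  0.   ]
tip mug 0.88 [381.6 142.2] [ 0.719 -0.263  0.   ]
tip mug 0.34 [307.6 186.2] [ 0.569 -0.016  0.   ]
[[-0.942  0.335  0.   ]
 [ 0.335  0.942  0.   ]
 [-0.     0.    -1.   ]]
```

View pics/crop1.png

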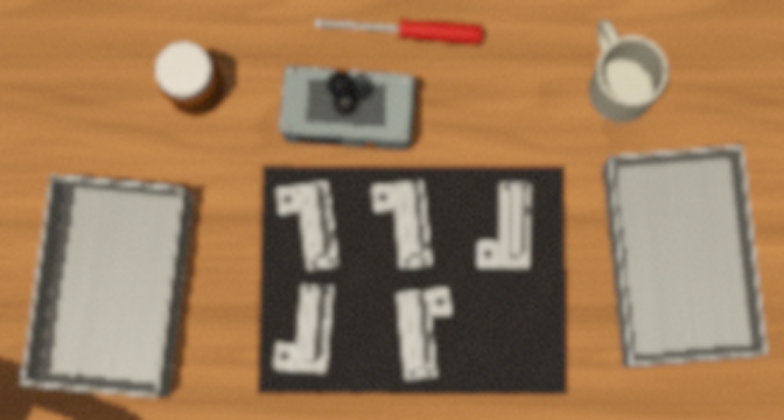

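Crop shows five aluminium brackets on the mat. Candidates: A (272,188) L, B (304,189) L, C (340,191) R (toe at near end, image left), D (269,227) R (same), E (309,228) R (toe far, juts right). Look-alikes: red (375,280), red (440,280), blue (213,292): not meant. Knob at (281,141), upright.

First the lever, from its left side.

```bash
python3 -m crank '[[0,0,0,0,0,0,-6.5],[0,0,0,0,0,0,-6.5],[0,0,0,0,0,0,-6.5],[0,-34,-34,0,0,0,0],[0,-34,-34,0,0,0,0],[0,-34,-34,0,0,0,0],[0,-34,-34,0,0,0,0],[0,-34,-34,0,0,0,0],[0,-34,-34,0,0,0,0],[0,-34,-34,0,0,0,0],[0,-34,-34,0,0,0,0],[0,-34,-34,0,0,0,0]]' 40
```

```text
t: 1.85
tool_pos: [0.5275, 0.284, 0.1936]
tool_rot: [0.002, -0.013, 1.0, 0.004]
force: [1.0, 1.5, -1.1]
gripper_width: 0.0
```

```bash
python3 -m crank '[[0,-33,-33,0,0,0,0],[0,-33,-33,0,0,0,0],[0,-33,-33,0,0,0,0],[0,-33,-33,0,0,0,0],[0,-22,-24,0,0,0,0],[0,0,0,0,0,0,0]]'
python3 - <<'E'
from h import *
im=manip.read_camera("side");cv2.imwrite("pics/s1.png",cv2.resize(im[100:280,240:460],None,fx=3,fy=3))
for n,z in(("lever_knob",.14),("console",0)):
    for d in manip.tip_of("side",n): print("tip",n,round(d["p"],2),np.round(d["location"],1),np.round(ray("side",d["location"],z),3))
print(proj("side",(.684,.063,.14)),manip.get_state()["tool_pos"])
E
```

```text
t: 2.45
tool_pos: [0.6959, 0.1185, 0.1939]
tool_rot: [0.004, -0.009, 1.0, 0.003]
force: [-0.5, 0.5, 1.4]
gripper_width: -0.0
tip lever_knob 0.66 [370.9 152.2] [0.693 0.079 0.14 ]
tip lever_knob 0.42 [329.6 210.1] [ 0.519 -0.155  0.14 ]
tip console 0.75 [370.9 193.6] [0.699 0.056 0.   ]
[369.4186269  155.45060443] [0.69259632 0.12314394 0.19381545]
```

View pics/s1.png

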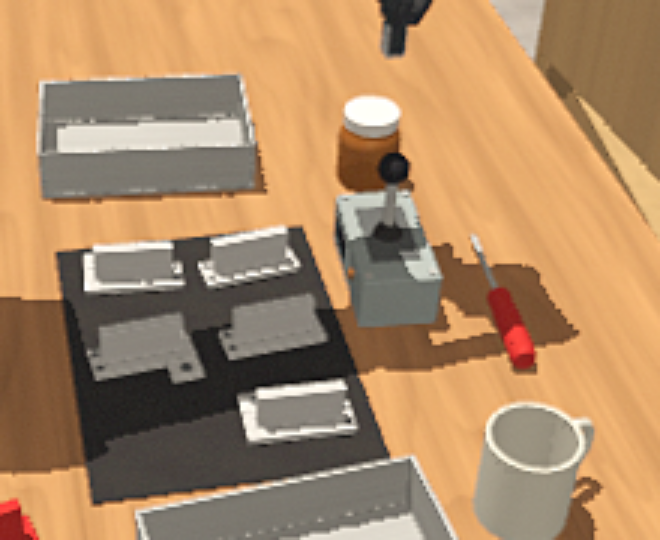

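Gripper at crop (397,45), knob at (394,168): px (371,156), which matches the top-view estimate. Lowering beside it and pushing right.

```bash
python3 -m crank '[[0,0,0,43,0,0,0],[0,0,0,43,0,0,0],[0,0,-15,0,0,0,0],[0,0,-15,0,0,0,0],[0,0,-15,0,0,0,0],[0,0,-15,0,0,0,0]]'
python3 - <<'E'
from h import *
im=manip.read_camera("side");cv2.imwrite("pics/s2.png",cv2.resize(im[110:230,310:430],None,fx=4,fy=4))
s=manip.get_state();print(s["tool_pos"],s["force"])
for d in manip.tip_of("side","lever_knob"): print(d["p"],d["location"])
for a in(0,-.3,-.4,-.5):print(a,proj("side",(.687,.063+.08*np.sin(a),.06+.08*np.cos(a))))
E
```

```text
t: 3.2
tool_pos: [0.6945, 0.0703, 0.1137]
tool_rot: [0.007, -0.018, 1.0, 0.006]
force: [-0.1, 1.0, 0.8]
gripper_width: -0.0
[0.69504724 0.06723594 0.11408652] [-0.81208303 -1.19915806  0.81703557]
0.5 [370.5, 155.4]
0 [370.40916    155.35124499]
-0.3 [372.55309068 160.92229738]
-0.4 [373.19565959 163.17703697]
-0.5 [373.78884513 165.59230279]
```

View pics/s2.png

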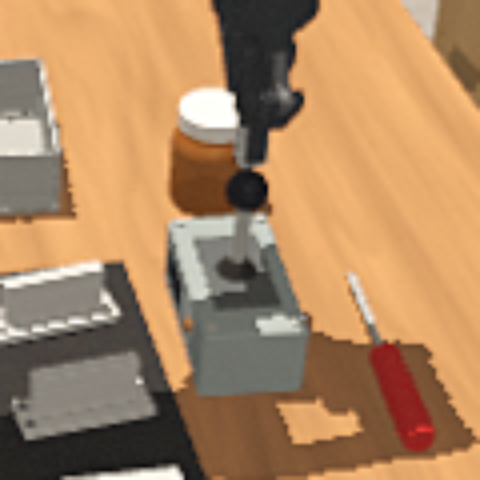

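Knob is at about (372,157), so contact has just begun. Pushing further.

```bash
python3 -m crank '[[0,0,-14,0,0,0,0],[0,0,-12,0,0,0,0],[0,0,0,0,0,0,0]]'
python3 - <<'E'
from h import *
im=manip.read_camera("side");cv2.imwrite("pics/s3.png",cv2.resize(im[110:230,310:430],None,fx=4,fy=4))
s=manip.get_state();print(s["tool_pos"],s["force"])
for c in("side","top"):
  if c=="top":
    im=manip.read_camera("top")
    cv2.imwrite("pics/t3.png",np.hstack([cv2.resize(cv2.imread("pics/s3.png"),(400,400)),cv2.resize(im[110:190,240:320],(400,400))]))
  for d in manip.tip_of(c,"lever_knob"): print(c,d["p"],d["location"])
for a in(0,-.3,-.4,-.5):print(a,proj("top",(.687,.063+.08*np.sin(a),.06+.08*np.cos(a))))
E
```

```text
t: 3.6
tool_pos: [0.6983, 0.0395, 0.1173]
tool_rot: [0.011, -0.016, 1.0, 0.005]
force: [-0.5, -0.3, 1.1]
gripper_width: 0.002
[0.69834496 0.0402419  0.11739515] [ 0.11564016  0.5950503  -0.10553378]
side 0.57 [369.3, 153.0]
top 0.59 [281.9, 141.9]
top 0.27 [403.7, 202.5]
0 [281.12319306 140.417282  ]
-0.3 [288.94212088 140.7377439 ]
-0.4 [291.44718082 140.97634377]
-0.5 [293.85315051 141.27632784]
```

View pics/t3.png

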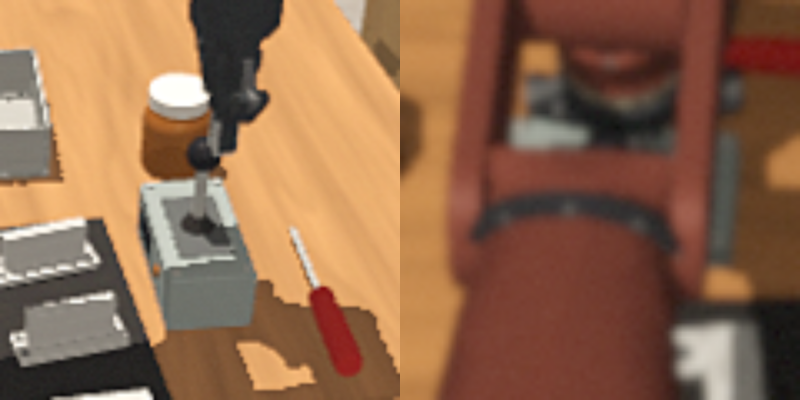

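The lever stayed upright: the finger slid past on the far side of the knob. Raising, returning to the left of it and correcting x.

```bash
python3 - <<'E'
from h import *
s=manip.get_state();print(proj("side",s["tool_pos"]),rot().as_rotvec(degrees=True),rot().as_matrix().round(3))
for x in(.675,.68,.685,.69):print(proj("side",(x,.063,.14)))
E
python3 -m crank '[[0,-8,0,-40,0,0,0],[0,0,0,-35,0,0,0],[0,0,45,0,0,0,0],[0,20,45,0,0,0,0],[0,0,0,0,0,0,0]]'
python3 - <<'E'
from h import *
s=manip.get_state();print(s["tool_pos"]);print(rot().as_matrix().round(3))
im=manip.read_camera("top");cv2.imwrite("pics/t4.png",cv2.resize(im[100:200,220:340],None,fx=5,fy=5,interpolation=cv2.INTER_CUBIC))
for d in manip.tip_of("top","lever_knob"): print(d["p"],d["location"],ray("top",d["location"],.14))
E
```

```text
[375.21422293 165.62954309] [ -2.98748728 178.80859861   1.06988464] [[-0.999 -0.034  0.02 ]
 [-0.033  0.999  0.012]
 [-0.02   0.012 -1.   ]]
[366.44329096 155.74905758]
[368.09694784 155.58318081]
[369.74887372 155.41747768]
[371.39907132 155.25194792]
t: 4.3
tool_pos: [0.6796, 0.1347, 0.1924]
tool_rot: [0.008, -0.016, 1.0, 0.007]
force: [0.3, -1.0, -0.9]
gripper_width: 0.001
[0.67959294 0.13471266 0.19237185]
[[-0.999 -0.033  0.015]
 [-0.033  0.999  0.014]
 [-0.016  0.014 -1.   ]]
0.45 [280.2, 140.9] [0.68548283 0.065797   0.14      ]
```

View pics/t4.png

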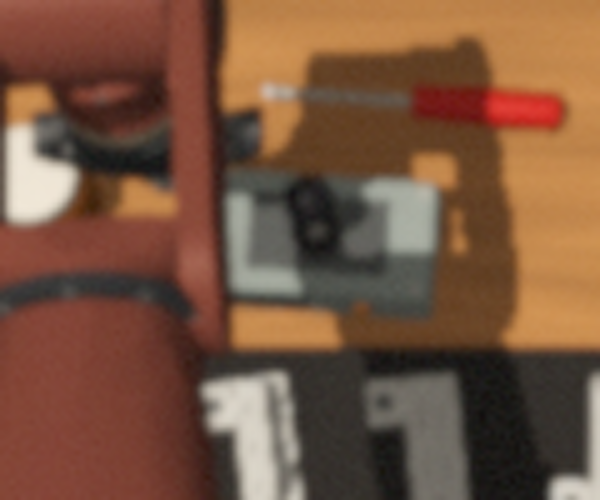

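Run:
```python
from h import *
print("s1",proj("side",(.6926,.1231,.1938)),"s2",proj("side",(.695,.0672,.1141)))
s=manip.get_state()
im=manip.read_camera("side");p=proj("side",s["tool_pos"]);print(p,s["tool_pos"])
x,y=310,60
c=cv2.resize(im[y:y+120,x:x+120],None,fx=5,fy=5,interpolation=cv2.INTER_NEAREST)
q=((p-[x,y]+.5)*5).astype(int);cv2.drawMarker(c,tuple(int(v) for v in q),(0,255,0),0,15)
cv2.imwrite("pics/s5.png",c)
print(ray("top",(281.6,138.4),.14),ray("top",(283.6,147),.06))
```

```text
s1 [368.18802745 128.74915164] s2 [371.88212293 161.53399323]
[363.69934824 128.45788791] [0.68104542 0.13036504 0.19169009]
[0.69332585 0.06162595 0.14      ] [0.68676515 0.06116765 0.06      ]
```

View pics/s5.png

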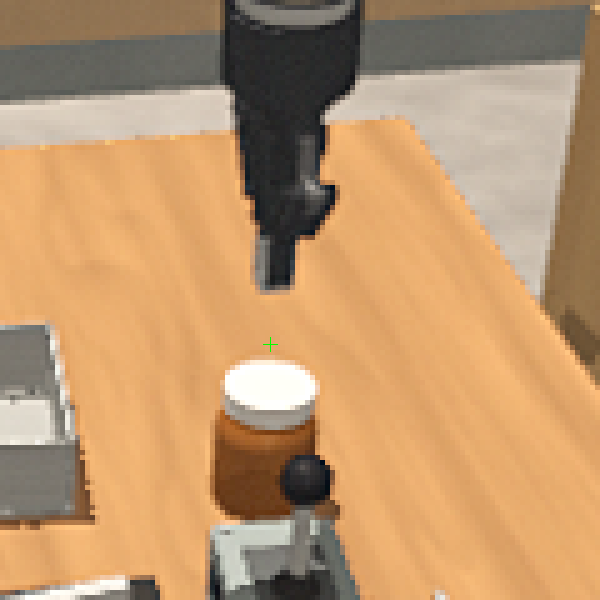

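Run:
```python
from h import *
p=(.209,.588,.1907)
a=proj("side",p);b=proj("top",p);print(a,b)
A=cv2.imread("pics/side0.png");B=cv2.imread("pics/top0.png")
def crop(im,c,x,y):
    o=cv2.resize(im[y:y+100,x:x+100],None,fx=4,fy=4,interpolation=cv2.INTER_NEAREST);q=((c-[x,y]+.5)*4).astype(int);cv2.drawMarker(o,(int(q[0]),int(q[1])),(0,255,0),0,15);return o
cv2.imwrite("pics/c6.png",np.hstack([crop(A,a,150,5),crop(B,b,35,260)]))
cal=manip.calibration("wrist");print(cal["T"].round(3))
```

```text
[202.65608487  75.16148394] [ 90.56027773 301.15750388]
[[-0.028  0.946  0.324  0.597]
 [ 1.     0.024  0.018  0.126]
 [ 0.01   0.325 -0.946  0.371]
 [ 0.     0.     0.     1.   ]]
```

View pics/c6.png

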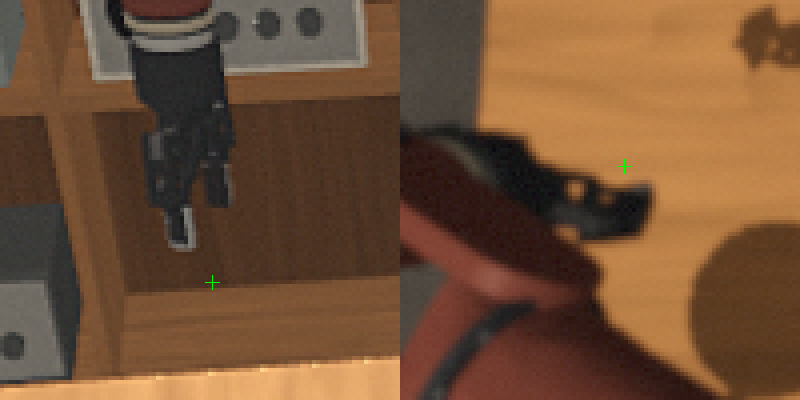

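Run:
```python
from h import *
s=manip.get_state();im=manip.read_camera("wrist")
M=rot().as_matrix()
for p,c in((s["tool_pos"],(0,255,0)),(s["tool_pos"]-M[:,2]*.035,(255,0,255)),((.692,.0625,.14),(0,0,255)),((.728,.245,.09),(255,0,0)),((.559,.099,.026),(0,255,255))):
    u=proj("wrist",p);print(u.round(1));cv2.drawMarker(im,tuple(int(v) for v in u),c,0,12)
cv2.imwrite("pics/w1.png",im)
print(manip.calibration("wrist")["K"].round(1).tolist())
```

```text
[318.  227.9]
[317.7 253.7]
[238.3 212.1]
[425.7 229.8]
[291.6  57.2]
[[293.4, 0.0, 318.9], [0.0, 293.4, 196.6], [0.0, 0.0, 1.0]]
```

View pics/w1.png

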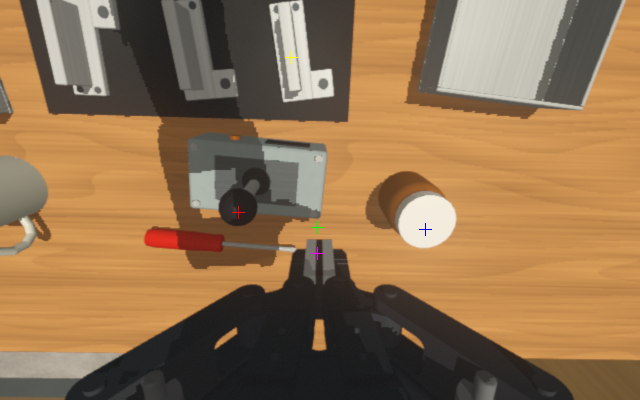

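Run:
```python
from h import *
s=manip.get_state();M=rot().as_matrix();print(s["tool_pos"])
for d in(.02,.025,.03,.035,.04,.045):
    p=s["tool_pos"]-M[:,2]*d
    print(d,proj("side",p).round(1),proj("side",p-[0,.0145,0]).round(1),proj("wrist",p-[.011,0,0]).round(1))
```

```text
[0.68129271 0.12839292 0.19107736]
0.02 [364.4 123.1] [365.7 125.6] [317.  224.8]
0.025 [364.5 121.6] [365.8 124.1] [316.9 228.3]
0.03 [364.6 120.1] [365.9 122.6] [316.9 231.9]
0.035 [364.7 118.7] [366.  121.1] [316.8 235.8]
0.04 [364.8 117.2] [366.2 119.6] [316.7 239.9]
0.045 [364.9 115.6] [366.3 118.1] [316.7 244.3]
```

The three views agree: the real fingertip sits about 38 mm behind the reported TCP. That is why the finger passed above the knob. I'll correct for this from here on.

```bash
python3 -m crank '[[0,-10,0,40,0,0,0],[0,0,0,40,0,0,0],[0,0,0,32,0,0,0],[0,0,0,0,0,0,0]]'; python3 -m crank '[[0,0,-15,0,0,0,0],[0,0,-15,0,0,0,0],[0,0,-12,0,0,0,0]]'
```

```text
t: 4.9
tool_pos: [0.6969, 0.1246, 0.0775]
tool_rot: [0.01, -0.011, 1.0, 0.005]
force: [-0.1, -0.6, -0.7]
gripper_width: -0.003
t: 5.2
tool_pos: [0.6996, 0.079, 0.0797]
tool_rot: [0.011, -0.011, 1.0, 0.005]
force: [-0.3, 1.8, -0.8]
gripper_width: 0.001
```

```bash
python3 -m crank '[[0,5,-12,0,0,0,0],[0,1,-10,1,0,0,0],[0,0,0,0,0,0,0]]'
python3 - <<'E'
from h import *
im=manip.read_camera("wrist");s=manip.get_state();print(s["tool_pos"],s["force"])
for a in(0,-.3,-.4,-.5):print(a,proj("wrist",(.691,.0625+.08*np.sin(a),.06+.08*np.cos(a))))
for d in manip.tip_of("wrist","lever_knob"): print(d["p"],d["location"])
cv2.imwrite("pics/w2.png",im[100:350,140:500])
E
```

```text
t: 5.5
tool_pos: [0.6961, 0.0543, 0.0821]
tool_rot: [0.014, -0.008, 1.0, 0.007]
force: [1.9, 3.9, -2.0]
gripper_width: -0.006
[0.69617002 0.05497724 0.08227452] [ 1.19206695  3.02065759 -1.17568526]
0 [333.41000611 270.74307398]
-0.3 [284.90187908 266.24598415]
-0.4 [270.35973416 263.06822076]
-0.5 [257.1763333  259.21997294]
```

View pics/w2.png

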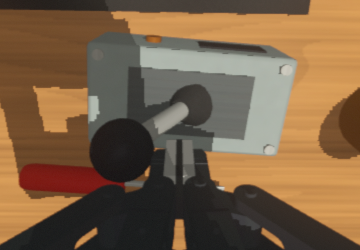

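Knob at (262,252), tilted about -0.46 rad with 3–4 N. Holding, then a fast release.

```bash
python3 -m crank '[[0,0,-2,0,0,0,0],[0,0,-1,0,0,0,0],[0,0,-1,0,0,0,0],[0,0,-1,0,0,0,0],[0,0,-1,0,0,0,0],[0,0,-1,0,0,0,0],[0,0,-1,0,0,0,0],[0,0,-1,0,0,0,0]]';  python3 -m crank '[[0,0,50,0,0,0,0],[0,0,35,0,0,0,0],[0,0,0,-40,0,0,0],[85,0,0,-40,0,0,0]]'
python3 - <<'E'
from h import *
im=manip.read_camera("wrist");s=manip.get_state();print(s["tool_pos"],s["force"])
cv2.imwrite("pics/w3.png",im)
for d in manip.tip_of("wrist","lever_knob"): print(d["p"],d["location"],proj("wrist",(.691,.0625,.14)))
E
```

```text
t: 6.4
tool_pos: [0.6959, 0.0529, 0.0819]
tool_rot: [0.014, -0.011, 1.0, 0.011]
force: [-0.9, 6.2, -1.4]
gripper_width: 0.002
t: 6.8
tool_pos: [0.6887, 0.1293, 0.1578]
tool_rot: [0.008, -0.01, 1.0, 0.004]
force: [0.4, 0.2, 0.6]
gripper_width: 0.155
[0.69298992 0.12980381 0.16680858] [0.98157669 0.49951904 4.85436936]
0.92 [226.5, 215.1] [227.29105179 207.84536281]
```

Released and upright (0.92 confidence, pixel matches the upright prediction). Moving over the mat to measure the brackets.

```bash
cat >> h.py <<'E'
from scipy.optimize import minimize
def sil(cam,pose,hand,z0):
    x,y,a=pose;m=np.zeros((400,640),np.uint8)
    c,s=np.cos(a),np.sin(a);k=manip.calibration(cam)
    for x0,x1,y0,y1,h0,h1 in((-.05,.05,-.018,.018,0,.008),(.02,.05,*sorted((0,hand*.042)),0,.008),(-.04,.04,-.006,.006,.008,.046)):
        P=np.array([(x+c*u-s*v,y+s*u+c*v,z0+w) for u in(x0,x1) for v in(y0,y1) for w in(h0,h1)])
        q=(P-k["T"][:3,3])@k["T"][:3,:3]@k["K"].T;q=q[:,:2]/q[:,2:]
        cv2.fillConvexPoly(m,np.round(cv2.convexHull((q*16).astype(np.float32))).astype(np.int32),1,shift=4)
    return m
def fit(cam,mask,pose,hand,z0=.003):
    def cost(p):
        p=[p[0],p[1],p[2]/10]; m=sil(cam,p,hand,z0);roi=cv2.dilate(m,np.ones((25,25)))
        mk=mask&roi;return 1-(m&mk).sum()/max(1,(m|mk).sum())
    b=None
    for da in(-.15,0,.15):
        p0=np.array([pose[0],pose[1],(pose[2]+da)*10])
        r=minimize(cost,p0,method="Nelder-Mead",options=dict(initial_simplex=p0+np.array([[0,0,0],[.02,0,0],[0,.02,0],[0,0,1.]]),xatol=1e-4,fatol=1e-4))
        if b is None or r.fun<b.fun:b=r
    return b.x[0],b.x[1],b.x[2]/10,1-b.fun
def mask(im):
    h=cv2.cvtColor(im,cv2.COLOR_BGR2HSV);return ((h[...,2]>75)&(h[...,1]<60)).astype(np.uint8)
B=dict(A=(.56,.10,.1,1),B=(.56,-.005,.05,1),C=(.56,-.12,3.14,-1),D=(.45,.10,3.1,-1),E=(.44,-.03,.05,-1))
def look(cam,names="ABCDE",out=None):
    im=manip.read_camera(cam);m=mask(im);R_={}
    for n in names:
        *p,h=B[n];r=fit(cam,m,p,h);R_[n]=r
        print(cam,n,"LR"[h<0],np.round(r[:2],4),"yaw",round(np.degrees(r[2]),1),"iou",round(r[3],2))
        if out: im[cv2.morphologyEx(sil(cam,r[:3],h,.003),cv2.MORPH_GRADIENT,np.ones((2,2)))>0]=(0,255,0)
    if out: cv2.imwrite(out,im)
    s=manip.get_state();print("tcp",s["tool_pos"].round(4),"tool-x yaw",np.degrees(np.arctan2(*rot().as_matrix()[1::-1,0])).round(1),"f",s["force"].round(1),"w",round(s["gripper_width"],3));return R_
E
python3 -m crank '[[85,33,-32,-20,0,0,0],[85,33,-32,-20,0,0,0],[85,33,-32,-20,0,0,0],[85,28,-32,-20,0,0,0],[85,0,0,0,0,0,0]]'
python3 - <<'E'
from h import *
look("wrist",out="pics/w4.png")
look("top")
E
```

```text
t: 7.4
tool_pos: [0.5657, -0.0121, 0.2389]
tool_rot: [0.013, -0.01, 1.0, -0.004]
force: [-0.5, 0.6, 0.1]
gripper_width: 0.998
wrist A L [0.5533 0.1008] yaw 6.9 iou 0.51
wrist B L [ 0.5693 -0.0286] yaw -0.5 iou 0.53
wrist C R [ 0.5544 -0.1311] yaw 178.9 iou 0.89
wrist D R [0.4327 0.1034] yaw 176.8 iou 0.61
wrist E R [ 0.4234 -0.0197] yaw 1.8 iou 0.6
tcp [ 0.5663 -0.0105  0.2376] tool-x yaw -178.8 f [-0.2  0.1  0.5] w 0.995
top A L [0.561  0.0973] yaw 11.6 iou 0.37
top B L [ 0.5547 -0.0093] yaw 2.5 iou 0.69
top C R [ 0.5566 -0.1332] yaw 180.8 iou 0.88
top D R [0.4392 0.1151] yaw 179.0 iou 0.01
top E R [ 0.4226 -0.0236] yaw 6.3 iou 0.49
tcp [ 0.5666 -0.0089  0.2364] tool-x yaw -178.7 f [ 0.1 -0.  -0.2] w 0.996
```

View pics/w4.png

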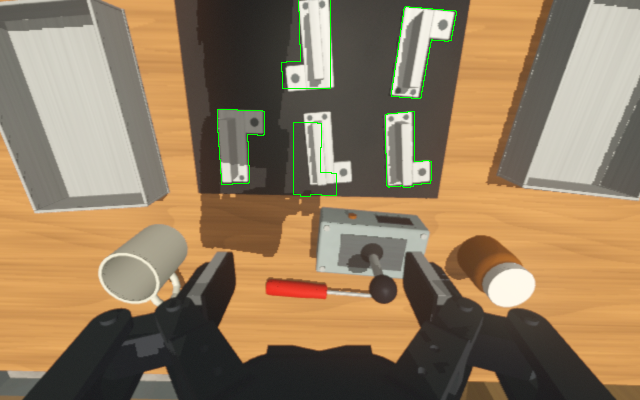

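The overlay shows A, C, D and E fitted well. B's fit is off (the part is at about (323,150)) and the shaded fin sides are below threshold. The handedness of all five is confirmed here. Refitting with a lower threshold.

```bash
sed -i 's/\[...,2\]>75/[...,2]>TH/; s/^def mask/TH=58\ndef mask/' h.py; sed -i 's/B=(.56,-.005,.05,1)/B=(.555,-.012,.08,1)/' h.py
python3 - <<'E'
from h import *
import h
im=manip.read_camera("wrist");v=cv2.cvtColor(im,cv2.COLOR_BGR2HSV)[...,2]
print("mat",np.percentile(v[20:190,265:280],[5,50,95]),np.percentile(v[120:180,205:214],[5,50,95]),"fin",v[50,308:330],v[150,305:335],v[150,218:250])
for t in(50,58,66):
    h.TH=t;print(t);look("wrist")
E
```

```text
mat [48. 51. 55.] [54. 58. 61.] fin [168 219 237 240 240 241 242 244 245 244 233 235 242 243 245 248 249 247
 244 235 187 107] [231 234 197 145 135 141 178 220 233 233 234 235 237 238 235 216 223 234
 236 239 241 241 239 234 208 148  91  83  83  83] [132 132 131 131 132 132 128 115 108 106 106 106 106 106 107 115 126 131
 133 132 133 134 134 129 118  93  65  51  50  48  50  49]
50
wrist A L [0.5619 0.1012] yaw 6.8 iou 0.49
wrist B L [0.5678 0.0048] yaw 0.6 iou 0.47
wrist C R [ 0.5534 -0.1319] yaw 179.0 iou 0.75
wrist D R [0.4216 0.1335] yaw 189.4 iou 0.63
wrist E R [ 0.4273 -0.0496] yaw 2.2 iou 0.57
tcp [ 0.5666 -0.0071  0.2348] tool-x yaw -178.6 f [ 0.2  0.8 -0.2] w 0.995
58
wrist A L [0.5528 0.1003] yaw 7.2 iou 0.49
wrist B L [ 0.5686 -0.037 ] yaw 1.5 iou 0.55
wrist C R [ 0.5532 -0.1325] yaw 179.2 iou 0.79
wrist D R [0.4224 0.1327] yaw 190.5 iou 0.63
wrist E R [ 0.4274 -0.03  ] yaw 3.4 iou 0.58
tcp [ 0.5665 -0.0066  0.2344] tool-x yaw -178.6 f [-0.3 -0.   0.3] w 0.994
66
wrist A L [0.5616 0.1007] yaw 6.6 iou 0.49
wrist B L [ 0.5678 -0.0352] yaw 0.3 iou 0.55
wrist C R [ 0.5537 -0.1326] yaw 178.9 iou 0.79
wrist D R [0.4201 0.1328] yaw 191.0 iou 0.63
wrist E R [ 0.4239 -0.0278] yaw 1.4 iou 0.59
tcp [ 0.5665 -0.0063  0.2342] tool-x yaw -178.5 f [ 0.4  0.8 -0.5] w 0.997
```

```bash
sed -i 's/^TH=58/TH=97/' h.py
python3 - <<'E'
from h import *
look("wrist",out="pics/w5.png");look("top")
for c in("wrist","top"):
  for n in("L1_mid","R1_mid"):
    for d in manip.tip_of(c,n): print(c,n,round(d["p"],2),ray(c,d["location"],.026).round(3))
E
```

```text
wrist A L [0.5531 0.0991] yaw 8.0 iou 0.99
wrist B L [ 0.5547 -0.0121] yaw 5.5 iou 0.97
wrist C R [ 0.5539 -0.1325] yaw 178.1 iou 0.91
wrist D R [0.432  0.1012] yaw 176.4 iou 0.98
wrist E R [ 0.425  -0.0179] yaw 6.1 iou 0.97
tcp [ 0.5665 -0.0061  0.2342] tool-x yaw -178.5 f [0.3 0.5 0.7] w 0.999
top A L [0.5624 0.0982] yaw 6.8 iou 0.36
top B L [ 0.5554 -0.0079] yaw 3.6 iou 0.64
top C R [ 0.5591 -0.1341] yaw 179.3 iou 0.76
top D R [0.45 0.1 ] yaw 169.0 iou 0.0
top E R [ 0.4248 -0.0203] yaw 5.7 iou 0.59
tcp [ 0.5665 -0.006   0.2342] tool-x yaw -178.5 f [ 0.6 -0.1 -0.4] w 0.999
wrist L1_mid 0.56 [ 0.515 -0.312  0.026]
wrist R1_mid 0.8 [ 0.552 -0.135  0.026]
top L1_mid 0.59 [ 0.78  -0.003  0.026]
top L1_mid 0.51 [0.556 0.104 0.026]
top R1_mid 0.72 [ 0.552 -0.132  0.026]
```

Fits are now good (IoU 0.91–0.99; the wrist and top cameras agree on C). C goes first. I'll also compute the bin rim corners.

```bash
python3 - <<'E'
from h import *
for q in([(607,157),(740,147),(765,352),(627,363)],[(52,178),(188,186),(165,393),(23,382)]):
    C=np.array([ray("top",(u/2.8+160,v/2.8+110),.06)[:2] for u,v in q]);print(C.round(3).tolist(),C.mean(0).round(3),cv2.minAreaRect((C*1000).astype(np.float32)))
E
python3 -m crank '[[85,4,-32,0,0,0,0],[85,4,-32,0,0,0,0],[85,4,-32,0,0,0,0],[85,4,-30,20,0,0,3],[85,0,0,40,0,0,0],[85,0,0,40,0,0,0],[85,0,0,0,0,0,0]]'
```

```text
[[0.625, -0.238], [0.637, -0.39], [0.403, -0.411], [0.39, -0.257]] [ 0.514 -0.324] ((513.6719360351562, -324.477783203125), (235.6123809814453, 155.1057586669922), 4.710995674133301)
[[0.599, 0.396], [0.59, 0.241], [0.355, 0.26], [0.367, 0.419]] [0.478 0.329] ((478.33380126953125, 329.7704162597656), (159.9022216796875, 236.92709350585938), 85.38545989990234)
t: 8.7
tool_pos: [0.5598, -0.1372, 0.1349]
tool_rot: [0.014, 0.012, 1.0, -0.003]
force: [-0.9, 0.9, -1.2]
gripper_width: 0.995
```

```bash
python3 -m crank '[[85,6,5,40,0,1.6,0],[85,0,0,40,0,0,0],[85,0,0,30,0,0,0],[85,0,0,0,0,0,0]]'
python3 - <<'E'
from h import *
look("wrist","BC")
E
```

```text
t: 9.1
tool_pos: [0.5618, -0.1337, 0.0296]
tool_rot: [0.005, 0.011, 1.0, -0.004]
force: [-1.0, 1.2, -0.1]
gripper_width: 0.996
wrist B L [ 0.558  -0.0122] yaw 5.9 iou 0.97
wrist C R [ 0.5566 -0.1339] yaw 178.7 iou 0.97
tcp [ 0.5642 -0.1346  0.0323] tool-x yaw 178.7 f [-0.2  0.5 -0.6] w 0.999
```

```bash
python3 -m crank '[[85,6,0,25,0,0,0],[85,2,0,15,0,0,0],[85,0,0,8,0,0,0]]'; python3 -m crank '[[0,0,0,0,0,0,0],[0,0,0,0,0,0,0],[0,0,0,0,0,0,0],[0,0,0,0,0,0,0],[0,0,0,0,0,0,0]]' 60
```

```text
t: 9.45
tool_pos: [0.567, -0.1378, -0.0062]
tool_rot: [0.016, 0.011, 1.0, -0.008]
force: [0.1, 0.1, -0.3]
gripper_width: 0.993
t: 9.95
tool_pos: [0.5717, -0.1389, -0.0009]
tool_rot: [0.02, 0.011, 1.0, -0.009]
force: [0.3, 0.3, -1.5]
gripper_width: 0.14
```

Closed on 12 mm, which is the fin thickness. Lifting and checking the hold.

```bash
python3 -m crank '[[0,0,0,-30,0,2,0],[0,0,0,-40,0,0,0],[0,0,0,-40,0,0,0],[0,0,0,-30,0,0,0]]' 80
python3 - <<'E'
from h import *
s=manip.get_state();print(s["tool_pos"].round(4),s["force"],s["torque"],rot().as_matrix().round(3).tolist())
im=manip.read_camera("wrist");cv2.imwrite("pics/w6.png",im)
E
```

```text
t: 10.35
tool_pos: [0.5629, -0.1338, 0.1348]
tool_rot: [-0.007, 0.011, 1.0, -0.006]
force: [0.8, -0.2, -0.8]
gripper_width: 0.109
[ 0.5629 -0.1338  0.1348] [ 0.8410681  -0.18461402 -0.79279737] [ 0.07182587 -0.09010389  0.03756451] [[-1.0, 0.022, -0.014], [0.022, 1.0, -0.012], [0.014, -0.012, -1.0]]
```

View pics/w6.png

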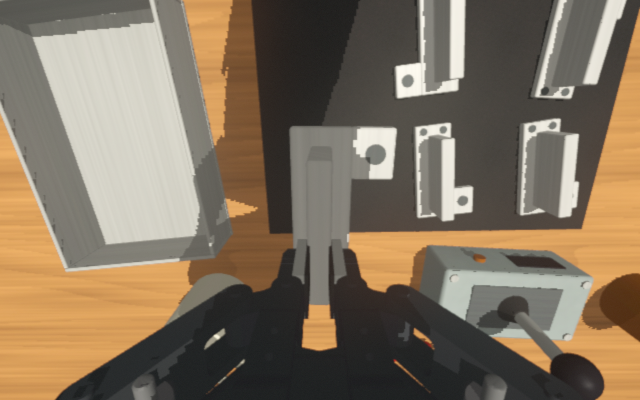

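Bracket C is held squarely, with the others undisturbed. Adding a helper for the shifts and moving to the right bin.

```bash
cat >> h.py <<'E'
def go(x,y,z,yaw=None):
    "shift in tool axes (mm) to bring TCP to x,y,z and turn (deg) to level with tool-x yaw (mod 180)"
    s=manip.get_state();M=rot();m=M.as_matrix()
    cur=np.degrees(np.arctan2(m[1,0],m[0,0]));yaw=cur if yaw is None else cur+((yaw-cur+90)%180-90)
    G=R.from_euler("z",yaw,degrees=True)*R.from_euler("x",180,degrees=True)
    d=np.array([x,y,z])-s["tool_pos"]
    print("tcp",s["tool_pos"].round(4),"w",round(s["gripper_width"],3),"f",s["force"].round(1),"t",round(s["t"],2),"shift now",(m.T@d*1e3).round(),"after turn",(G.as_matrix().T@d*1e3).round(),"turn",(M.inv()*G).as_rotvec(degrees=True).round(1))
E
python3 -m crank '[[0,0,0,0,-0.5,-1,-6.6],[0,-1,-33,0,0,0,0],[0,-1,-33,0,0,0,0],[0,-1,-33,0,0,0,0],[0,-1,-33,0,0,0,0],[0,-1,-29,0,0,0,0],[0,0,0,0,0,0,0]]'; python3 -c "
from h import *
go(.583,-.298,.018,4.7)"
```

```text
t: 11.1
tool_pos: [0.5881, -0.2985, 0.1412]
tool_rot: [0.007, -0.051, 0.999, -0.003]
force: [0.6, 0.4, -1.5]
gripper_width: 0.111
tcp [ 0.5881 -0.2985  0.1412] w 0.111 f [ 0.6  0.4 -1.5] t 11.1 shift now [  7.   2. 123.] after turn [  5.   1. 123.] turn [-0.4  0.8  1.2]
```

```bash
python3 -m crank '[[0,5,1,40,0,0.8,1],[0,2,0,40,0,0,0],[0,2,0,36,0,1,0],[0,2,0,8,0,0,0]]'; python3 -m crank '[[30,0,0,0,0,0,0],[30,0,0,0,0,0,0],[30,0,0,0,0,0,0],[30,0,0,-30,0,0,0],[30,0,0,-45,0,0,0],[85,0,0,-45,0,0,0]]';  python3 -c "
from h import *
go(.46,.101,.14,176.4)"
```

```text
t: 11.5
tool_pos: [0.5788, -0.3002, 0.0149]
tool_rot: [-0.007, -0.041, 0.999, -0.004]
force: [-0.0, 1.2, -2.7]
gripper_width: 0.112
t: 12.1
tool_pos: [0.5783, -0.2963, 0.1375]
tool_rot: [-0.009, -0.041, 0.999, -0.002]
force: [1.3, 0.5, 0.0]
gripper_width: 0.509
tcp [ 0.5783 -0.2963  0.1375] w 0.509 f [1.3 0.5 0. ] t 12.1 shift now [ 85. 406.  -2.] after turn [143. 389.  -3.] turn [-0.3 -1.   8.3]
```

```bash
python3 -m crank '[[85,34,31,0,0,-1,-1.5],[85,34,31,0,0,0,0],[85,34,31,0,0,0,0],[85,25,31,0,0,0,0],[85,0,40,0,0,0,0],[85,0,40,0,0,0,0],[85,0,40,0,0,0,0],[85,0,40,0,0,0,0],[85,0,0,0,0,0,0]]'
python3 - <<'E'
from h import *
r=look("wrist");p=r["E"];go(p[0],p[1],.03,np.degrees(p[2]))
m=mask(manip.read_camera("top"))
print(fit("top",m,(.569,-.2965,3.22),-1,.004))
E
```

```text
t: 13.0
tool_pos: [0.4398, -0.0314, 0.1678]
tool_rot: [0.035, -0.053, 0.998, -0.021]
force: [-0.7, 0.1, 0.2]
gripper_width: 0.995
wrist A L [0.5545 0.0969] yaw 8.1 iou 0.55
wrist B L [ 0.5568 -0.0143] yaw 5.4 iou 0.93
wrist C R [ 0.56 -0.12] yaw 171.3 iou 0.0
wrist D R [0.4334 0.099 ] yaw 176.3 iou 0.96
wrist E R [ 0.4264 -0.0202] yaw 6.0 iou 0.97
tcp [ 0.4409 -0.0333  0.1686] tool-x yaw -173.9 f [0.8 0.2 0.9] w 0.996
tcp [ 0.4409 -0.0333  0.1686] w 0.996 f [0.8 0.2 0.9] t 13.05 shift now [ 23.  21. 136.] after turn [ 13.  15. 139.] turn [-2.8  4.   0.1]
(np.float64(0.587269086505487), np.float64(-0.2849226573216736), np.float64(3.1394982960390947), np.float64(0.34275092936802976))
```

```bash
python3 -m crank '[[85,8,8,0,-2.8,4,0],[85,5,6,40,0,0,0],[85,2,0,40,0,0,0],[85,2,0,35,0,0,0],[85,0,0,0,0,0,0]]'
python3 - <<'E'
from h import *
r=look("wrist","E");p=r["E"];go(p[0],p[1],-.008,np.degrees(p[2]))
E
```

```text
t: 13.6
tool_pos: [0.4329, -0.0306, 0.059]
tool_rot: [0.009, -0.049, 0.999, -0.004]
force: [-0.7, 0.8, -0.4]
gripper_width: 0.995
wrist E R [ 0.4275 -0.0206] yaw 7.9 iou 0.74
tcp [ 0.4357 -0.0312  0.0617] tool-x yaw -174.4 f [0.4 0.2 0.7] w 0.99
tcp [ 0.4357 -0.0312  0.0617] w 0.99 f [0.4 0.2 0.7] t 13.65 shift now [ 9. 12. 69.] after turn [ 7. 12. 70.] turn [-0.6  1.3 -2.3]
```

```bash
python3 -m crank '[[85,9,11,30,-0.6,1.3,0],[85,3,0,30,0,0,0],[85,3,0,14,0,1,0],[85,3,0,4,0,0,0]]'; python3 -m crank '[[0,3,0,0,0,0,0],[0,2,0,1,0,1,0],[0,1,0,2,0,0,0],[0,0,0,0,0,0,0],[0,0,0,0,0,0,0]]' 80;python3 -m crank '[[0,0,0,-30,0,0,0],[0,0,0,-40,0,0,0],[0,0,0,-40,0,0,0],[0,0,0,-30,0,0,0]]'
python3 - <<'E'
from h import *
go(.515,-.355,.14,4.7)
E
```

```text
t: 14.05
tool_pos: [0.4325, -0.0285, -0.0066]
tool_rot: [0.003, -0.046, 0.999, -0.004]
force: [0.2, -0.8, 0.3]
gripper_width: 1.001
t: 14.55
tool_pos: [0.4328, -0.0314, -0.003]
tool_rot: [0.0, -0.045, 0.999, -0.006]
force: [-0.6, 1.1, 0.8]
gripper_width: 0.139
t: 14.95
tool_pos: [0.4255, -0.0283, 0.1347]
tool_rot: [-0.008, -0.045, 0.999, -0.004]
force: [0.0, 0.4, -2.0]
gripper_width: 0.117
tcp [ 0.4255 -0.0283  0.1347] w 0.117 f [ 0.   0.4 -2. ] t 14.95 shift now [ -59. -333.   -4.] after turn [ -62. -333.   -5.] turn [-0.4 -1.   0.5]
```

```bash
python3 -m crank '[[0,-8,-34,0,0,-1,0.5],[0,-8,-34,0,0,0,0],[0,-8,-34,0,0,0,0],[0,-8,-34,0,0,0,0],[0,-8,-34,0,0,0,0],[0,-7,-34,0,0,0,0],[0,-7,-34,0,0,0,0],[0,-7,-34,0,0,0,0],[0,-7,-34,0,0,0,0],[0,-4,-30,0,0,0,0],[0,0,0,0,0,0,0]]'
python3 - <<'E'
from h import *
go(.523,-.357,.016,4.7)
E
```

```text
t: 16.05
tool_pos: [0.5296, -0.3677, 0.1396]
tool_rot: [0.004, -0.044, 0.999, -0.004]
force: [0.4, 0.7, -2.3]
gripper_width: 0.116
tcp [ 0.5296 -0.3677  0.1396] w 0.116 f [ 0.4  0.7 -2.3] t 16.05 shift now [  7.  12. 123.] after turn [  6.  11. 124.] turn [-0.5  0.4  0.4]
```

```bash
python3 -m crank '[[0,6,11,40,0,0,0],[0,2,0,40,0,1,0],[0,2,0,35,0,0,0],[0,2,0,8,0,0,0]]'; python3 -m crank '[[30,0,0,0,0,0,0],[30,0,0,0,0,0,0],[30,0,0,0,0,0,0],[30,0,0,-30,0,0,0],[30,0,0,-45,0,0,0],[85,0,0,-45,0,0,0]]';  python3 -c "
from h import *
go(.46,.101,.16,176.4)"
```

```text
t: 16.45
tool_pos: [0.5196, -0.3565, 0.0276]
tool_rot: [-0.005, -0.044, 0.999, -0.002]
force: [-1.3, 0.1, 7.3]
gripper_width: 0.108
t: 17.05
tool_pos: [0.5144, -0.3485, 0.1406]
tool_rot: [-0.013, -0.045, 0.999, 0.006]
force: [-0.1, -0.6, -0.1]
gripper_width: 0.507
tcp [ 0.5144 -0.3485  0.1406] w 0.507 f [-0.1 -0.6 -0.1] t 17.05 shift now [ 14. 453. -13.] after turn [ 83. 445. -19.] turn [ 0.6 -1.5  8.7]
```

A 7 N contact came early at z=.028, so I'm checking the right bin.

```bash
python3 -m crank '[[85,10,50,0,0,-1.5,0],[85,0,50,0,0,0,0],[85,0,50,0,0,0,0],[85,0,40,0,0,0,0]]'
python3 - <<'E'
from h import *
a=manip.read_camera("top");b=manip.read_camera("side");c=manip.read_camera("wrist")
f=lambda i,x,y,w,h:cv2.resize(i[y:y+h,x:x+w],(390,290),interpolation=cv2.INTER_CUBIC)
cv2.imwrite("pics/m1.png",np.vstack([np.hstack([f(a,365,155,80,90),f(b,270,240,145,105)]),np.hstack([f(c,0,0,640,400),f(a,240,120,200,140)])]))
look("wrist","BDE")
E
```

```text
t: 17.45
tool_pos: [0.4954, -0.1682, 0.1532]
tool_rot: [0.011, -0.04, 0.999, -0.002]
force: [1.3, 0.0, -0.2]
gripper_width: 0.995
wrist B L [ 0.555  -0.0144] yaw 5.5 iou 0.85
wrist D R [0.433  0.0983] yaw 175.8 iou 0.96
wrist E R [ 0.5553 -0.0084] yaw 15.4 iou 0.76
tcp [ 0.4961 -0.1698  0.1531] tool-x yaw -175.3 f [ 0.9 -0.1 -0.4] w 0.998
```

View pics/m1.png

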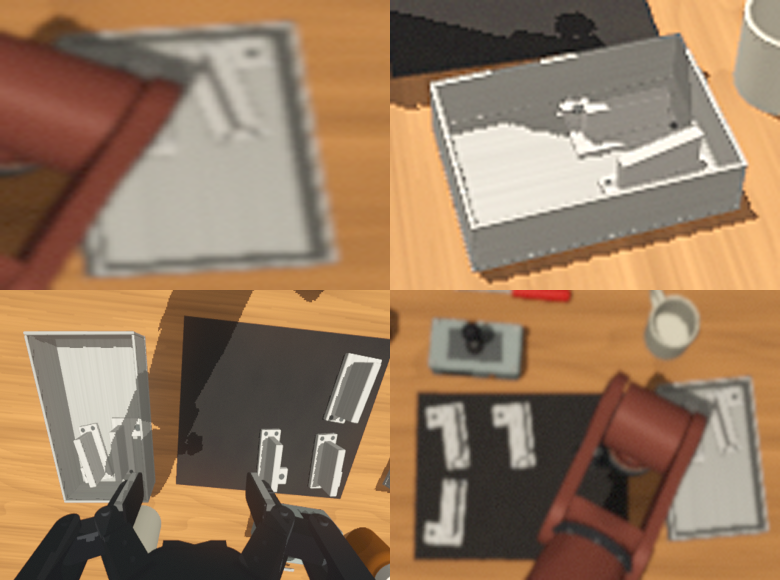

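Both brackets stand inside the right bin in its far half, and the near half is free for D. Now D.

```bash
python3 -m crank '[[85,10,34,0,0,0,4],[85,10,34,0,0,0,4],[85,9,34,0,0,0,0],[85,8,34,0,0,0,0],[85,8,34,0,0,0,0],[85,8,34,0,0,0,0],[85,8,32,0,0,0,0],[85,0,30,10,0,0,0],[85,0,0,0,0,0,0]]'
python3 - <<'E'
from h import *
r=look("wrist","AD");p=r["D"];go(p[0]+.003,p[1]-.006,.05,np.degrees(p[2]))
E
```

```text
t: 18.55
tool_pos: [0.4539, 0.092, 0.1414]
tool_rot: [0.015, 0.042, 0.999, -0.005]
force: [-0.2, -0.2, -1.2]
gripper_width: 0.995
wrist A L [0.5548 0.0972] yaw 8.2 iou 0.93
wrist D R [0.4327 0.0996] yaw 175.4 iou 0.96
tcp [0.4546 0.0906 0.1422] tool-x yaw 175.2 f [0.6 0.9 1.2] w 0.998
tcp [0.4546 0.0906 0.1422] w 0.998 f [0.6 0.9 1.2] t 18.6 shift now [22.  2. 92.] after turn [19.  1. 92.] turn [-0.6  1.9 -0.2]
```

```bash
python3 -m crank '[[85,12,3,40,-0.6,1.9,0],[85,10,1,40,0,0,0],[85,2,0,40,0,1,0],[85,3,0,25,0,0,0],[85,3,0,6,0,1,0]]'; python3 -m crank '[[0,3,0,0,0,0,0],[0,2,0,1,0,1,0],[0,1,0,2,0,0,0],[0,0,0,0,0,0,0],[0,0,0,0,0,0,0]]' 80;python3 -m crank '[[0,0,0,-30,0,0,0],[0,0,0,-40,0,0,0],[0,0,0,-40,0,0,0],[0,0,0,-30,0,0,0]]'
python3 - <<'E'
from h import *
go(.470,-.335,.14,4.7)
E
```

```text
t: 19.1
tool_pos: [0.4367, 0.0884, -0.008]
tool_rot: [-0.011, 0.046, 0.999, -0.001]
force: [-0.6, -0.4, -0.4]
gripper_width: 0.999
t: 19.6
tool_pos: [0.4367, 0.0866, -0.0066]
tool_rot: [-0.017, 0.048, 0.999, 0.0]
force: [-0.4, -0.2, -1.0]
gripper_width: 0.137
t: 20.0
tool_pos: [0.4349, 0.0859, 0.1326]
tool_rot: [-0.023, 0.047, 0.999, -0.001]
force: [-0.4, -0.4, -1.5]
gripper_width: 0.116
tcp [0.4349 0.0859 0.1326] w 0.116 f [-0.4 -0.4 -1.5] t 20.0 shift now [ -74. -416.   -9.] after turn [  -1. -422.   -7.] turn [ -0.   -2.7 -10.1]
```

```bash
python3 -m crank '[[0,0,0,0,0,-1.5,-5],[0,0,0,0,0,-1.2,-5],[0,0,-42,0,0,0,0],[0,0,-42,0,0,0,0],[0,0,-42,0,0,0,0],[0,0,-42,0,0,0,0],[0,0,-42,0,0,0,0],[0,0,-42,0,0,0,0],[0,0,-42,0,0,0,0],[0,0,-42,0,0,0,0],[0,0,-42,0,0,0,0],[0,0,-35,0,0,0,0]]'
python3 - <<'E'
from h import *
go(.465,-.335,.02,4.7)
E
```

```text
t: 21.2
tool_pos: [0.4779, -0.3333, 0.1426]
tool_rot: [0.01, -0.053, 0.999, -0.002]
force: [0.6, 0.4, -2.9]
gripper_width: 0.115
tcp [ 0.4779 -0.3333  0.1426] w 0.115 f [ 0.6  0.4 -2.9] t 21.2 shift now [ 15.   0. 122.] after turn [ 13.  -1. 123.] turn [-0.2  1.2  1.3]
```

```bash
python3 -m crank '[[0,12,0,40,0,1.2,1],[0,3,0,40,0,1,0],[0,2,0,35,0,0,0],[0,2,0,6,0,0,0]]'; python3 -m crank '[[30,0,0,0,0,0,0],[30,0,0,0,0,0,0],[30,0,0,0,0,0,0],[30,0,0,-30,0,0,0],[30,0,0,-45,0,0,0],[85,0,0,-45,0,0,0]]';  python3 -c "
from h import *
go(.555,-.02,.15,5.5)"
```

```text
t: 21.6
tool_pos: [0.4612, -0.346, 0.0224]
tool_rot: [-0.006, -0.041, 0.999, -0.008]
force: [-0.8, 0.5, -2.8]
gripper_width: 0.116
t: 22.2
tool_pos: [0.4624, -0.3424, 0.1477]
tool_rot: [-0.007, -0.042, 0.999, -0.007]
force: [0.5, -0.3, 0.2]
gripper_width: 0.508
tcp [ 0.4624 -0.3424  0.1477] w 0.508 f [ 0.5 -0.3  0.2] t 22.2 shift now [-119.  313.   -9.] after turn [-123.  312.   -2.] turn [-0.8 -0.9 -0.7]
```

Now B, then A, into the left bin.

```bash
python3 -m crank '[[85,-12,39,0,0,-0.9,0],[85,-12,39,0,0,0,0],[85,-14,39,0,0,0,0],[85,-14,39,0,0,0,0],[85,-14,39,0,0,0,0],[85,-14,39,0,0,0,0],[85,-14,39,0,0,0,0],[85,-14,39,0,0,0,0],[85,0,0,0,0,0,0]]'
python3 - <<'E'
from h import *
r=look("wrist","AB");p=r["B"];go(p[0]+.003,p[1]-.006,-.008,np.degrees(p[2]))
E
```

```text
t: 23.1
tool_pos: [0.569, -0.0216, 0.1813]
tool_rot: [0.034, -0.041, 0.998, -0.025]
force: [-0.3, 0.5, -0.1]
gripper_width: 0.993
wrist A L [0.5536 0.0966] yaw 8.0 iou 0.98
wrist B L [ 0.5547 -0.0142] yaw 6.2 iou 0.97
tcp [ 0.569  -0.0237  0.1818] tool-x yaw -175.2 f [-0.3 -0.2  0.8] w 0.997
tcp [ 0.569  -0.0237  0.1818] w 0.997 f [-0.3 -0.2  0.8] t 23.15 shift now [ 23.  15. 188.] after turn [ 11.   5. 190.] turn [-3.2  3.7 -1.5]
```

```bash
python3 -m crank '[[85,6,4,0,-3.2,3.7,-1.5],[85,4,2,40,0,0,0],[85,3,0,40,0,0,0],[85,3,0,40,0,1,0],[85,3,0,35,0,0,0]]'
python3 - <<'E'
from h import *
r=look("wrist","B");p=(.5547,-.0142,.108);go(p[0]+.003,p[1]-.004,-.008,np.degrees(p[2]))
E
```

```text
t: 23.65
tool_pos: [0.5646, -0.0269, 0.041]
tool_rot: [0.008, -0.054, 0.998, -0.005]
force: [0.3, 0.3, 0.6]
gripper_width: 0.997
wrist B L [ 0.5435 -0.0119] yaw 6.1 iou 0.71
tcp [ 0.5588 -0.0263  0.0347] tool-x yaw -173.8 f [-3.1 -0.4 -2. ] w 0.997
tcp [ 0.5588 -0.0263  0.0347] w 0.997 f [-3.1 -0.4 -2. ] t 23.7 shift now [ 0.  9. 43.] after turn [ 0.  8. 43.] turn [-0.5  0.3  0. ]
```

```bash
python3 -m crank '[[85,2,8,25,0,0,0],[85,3,0,14,0,1,0],[85,3,0,5,0,0,0]]'; python3 -m crank '[[0,3,0,0,0,0,0],[0,2,0,1,0,1,0],[0,1,0,2,0,0,0],[0,0,0,0,0,0,0],[0,0,0,0,0,0,0]]' 80;python3 -m crank '[[0,0,0,-30,0,0,0],[0,0,0,-40,0,0,0],[0,0,0,-40,0,0,0],[0,0,0,-30,0,0,0]]'
python3 - <<'E'
from h import *
go(.53,.305,.15,-4.6)
E
```

```text
t: 24.0
tool_pos: [0.5523, -0.0235, -0.007]
tool_rot: [-0.005, -0.053, 0.999, -0.006]
force: [1.1, 0.2, -0.1]
gripper_width: 0.994
t: 24.5
tool_pos: [0.5505, -0.026, -0.0043]
tool_rot: [-0.01, -0.052, 0.999, -0.007]
force: [-0.6, -0.5, -1.3]
gripper_width: 0.14
t: 24.9
tool_pos: [0.5465, -0.0229, 0.1327]
tool_rot: [-0.018, -0.052, 0.998, -0.006]
force: [1.0, 0.4, -1.7]
gripper_width: 0.114
tcp [ 0.5465 -0.0229  0.1327] w 0.114 f [ 1.   0.4 -1.7] t 24.9 shift now [-17. 328. -21.] after turn [ 43. 326. -17.] turn [-0.7 -2.  10.6]
```

```bash
python3 -m crank '[[0,0,0,0,0,-1,5.3],[0,0,0,0,0,-1,5.3],[0,6,42,0,0,0,0],[0,6,42,0,0,0,0],[0,6,42,0,0,0,0],[0,6,42,0,0,0,0],[0,7,42,0,0,0,0],[0,7,42,0,0,0,0],[0,7,42,0,0,0,0],[0,7,40,0,0,0,0],[0,0,0,0,0,0,0]]'
python3 - <<'E'
from h import *
go(.524,.317,.018,-4.6)
E
```

```text
t: 26.0
tool_pos: [0.5288, 0.3238, 0.1341]
tool_rot: [0.01, 0.046, 0.999, -0.009]
force: [-0.2, -0.1, -2.0]
gripper_width: 0.115
tcp [0.5288 0.3238 0.1341] w 0.115 f [-0.2 -0.1 -2. ] t 26.0 shift now [  6.  -5. 116.] after turn [  4.  -7. 116.] turn [-0.9  1.1 -0.7]
```

```bash
python3 -m crank '[[0,5,-5,40,-0.9,1.1,-0.7],[0,2,0,40,0,0,0],[0,2,0,32,0,0,0],[0,2,0,5,0,0,0]]'; python3 -m crank '[[30,0,0,0,0,0,0],[30,0,0,0,0,0,0],[30,0,0,0,0,0,0],[30,0,0,-30,0,0,0],[30,0,0,-45,0,0,0],[85,0,0,-45,0,0,0]]';  python3 -c "
from h import *
go(.560,.091,.15,8)"
```

```text
t: 26.4
tool_pos: [0.5203, 0.3206, 0.0167]
tool_rot: [0.003, 0.037, 0.999, 0.0]
force: [-1.5, -0.7, -2.2]
gripper_width: 0.112
t: 27.0
tool_pos: [0.5189, 0.3184, 0.1405]
tool_rot: [0.002, 0.038, 0.999, -0.001]
force: [0.6, 0.6, 1.3]
gripper_width: 0.507
tcp [0.5189 0.3184 0.1405] w 0.507 f [0.6 0.6 1.3] t 27.0 shift now [ -58. -224.   -9.] after turn [  -9. -231.   -9.] turn [ -0.1   0.2 -12.3]
```

```bash
python3 -m crank '[[85,0,0,0,0,0,-6.2],[85,0,0,0,0,0,-6.2],[85,-1,-38,0,0,0,0],[85,-1,-38,0,0,0,0],[85,-1,-38,0,0,0,0],[85,-1,-38,0,0,0,0],[85,-1,-38,0,0,0,0],[85,-1,-36,0,0,0,0],[85,0,0,0,0,0,0]]'
python3 - <<'E'
from h import *
r=look("wrist","A");p=r["A"];go(p[0]+.003,p[1]-.005,-.008,np.degrees(p[2]))
E
```

```text
t: 27.9
tool_pos: [0.5831, 0.0958, 0.1805]
tool_rot: [0.036, -0.078, 0.996, 0.006]
force: [0.1, 0.2, -0.6]
gripper_width: 0.996
wrist A L [0.5535 0.1016] yaw 8.3 iou 0.97
tcp [0.5831 0.0977 0.181 ] tool-x yaw -171.1 f [-0.   0.4  1.6] w 0.991
tcp [0.5831 0.0977 0.181 ] w 0.991 f [-0.   0.4  1.6] t 27.95 shift now [ 40.   2. 187.] after turn [ 26.   3. 189.] turn [0.4 4.2 0.6]
```

```bash
python3 -m crank '[[85,14,2,0,0.4,4.2,0],[85,10,0,40,0,0,0],[85,4,0,40,0,0,0],[85,3,0,40,0,1,0],[85,3,0,35,0,0,0]]'
python3 - <<'E'
from h import *
go(.5565,.096,-.008,8.2)
E
```

```text
t: 28.45
tool_pos: [0.5637, 0.0998, 0.0391]
tool_rot: [0.008, -0.079, 0.997, 0.0]
force: [1.5, 0.5, -0.8]
gripper_width: 0.994
tcp [0.5637 0.0998 0.0391] w 0.994 f [ 1.5  0.5 -0.8] t 28.45 shift now [ 9. -3. 47.] after turn [ 8. -3. 47.] turn [-0.   0.9  0.9]
```

```bash
python3 -m crank '[[85,7,-3,25,0,1,0],[85,3,0,14,0,1,0],[85,3,0,8,0,0,0]]'; python3 -m crank '[[0,3,0,0,0,0,0],[0,2,0,1,0,1,0],[0,1,0,2,0,0,0],[0,0,0,0,0,0,0],[0,0,0,0,0,0,0]]' 80;python3 -m crank '[[0,0,0,-30,0,0,0],[0,0,0,-40,0,0,0],[0,0,0,-40,0,0,0],[0,0,0,-30,0,0,0]]'
python3 - <<'E'
from h import *
go(.416,.330,.15,-4.6)
E
```

```text
t: 28.75
tool_pos: [0.5501, 0.0984, -0.0103]
tool_rot: [-0.011, -0.081, 0.997, -0.001]
force: [1.4, -0.2, 0.3]
gripper_width: 0.992
t: 29.25
tool_pos: [0.5481, 0.0987, -0.0085]
tool_rot: [-0.016, -0.082, 0.997, -0.002]
force: [0.1, 0.1, -0.7]
gripper_width: 0.139
t: 29.65
tool_pos: [0.5454, 0.0987, 0.1283]
tool_rot: [-0.024, -0.081, 0.996, -0.001]
force: [0.7, -0.0, -2.7]
gripper_width: 0.12
tcp [0.5454 0.0987 0.1283] w 0.12 f [ 0.7 -0.  -2.7] t 29.65 shift now [ 91. 249. -17.] after turn [148. 220. -22.] turn [-0.2 -2.8 13.9]
```

```bash
python3 -m crank '[[0,0,0,0,0,-1.4,7],[0,0,0,0,0,-1.4,7],[0,21,32,-1,0,0,0],[0,21,32,-1,0,0,0],[0,21,32,-1,0,0,0],[0,21,32,-1,0,0,0],[0,21,32,-1,0,0,0],[0,21,32,-1,0,0,0],[0,21,29,-1,0,0,0],[0,0,0,0,0,0,0]]'
python3 - <<'E'
from h import *
go(.416,.330,.014,-4.6)
E
```

```text
t: 30.65
tool_pos: [0.4198, 0.3382, 0.1397]
tool_rot: [0.009, 0.05, 0.999, -0.001]
force: [-0.4, -0.0, -1.2]
gripper_width: 0.113
tcp [0.4198 0.3382 0.1397] w 0.113 f [-0.4 -0.  -1.2] t 30.65 shift now [  5.  -8. 126.] after turn [  3.  -9. 126.] turn [-0.1  1.  -1.2]
```

```bash
python3 -m crank '[[0,4,-8,40,0,1,-1],[0,2,0,40,0,0,0],[0,2,0,38,0,0,0],[0,1,0,6,0,0,0]]'; python3 -m crank '[[30,0,0,0,0,0,0],[30,0,0,0,0,0,0],[30,0,0,0,0,0,0],[30,0,0,-30,0,0,0],[30,0,0,-45,0,0,0],[0,0,0,-45,0,0,0]]';  python3 -c "
from h import *
go(.54,.05,.20,0)"
```

```text
t: 31.05
tool_pos: [0.4136, 0.3321, 0.0159]
tool_rot: [0.004, 0.039, 0.999, 0.001]
force: [-1.0, 0.3, -4.3]
gripper_width: 0.123
t: 31.65
tool_pos: [0.4142, 0.3305, 0.1418]
tool_rot: [0.004, 0.04, 0.999, 0.001]
force: [1.2, -0.1, 1.0]
gripper_width: 0.193
tcp [0.4142 0.3305 0.1418] w 0.193 f [ 1.2 -0.1  1. ] t 31.65 shift now [-148. -269.  -58.] after turn [-126. -280.  -58.] turn [ 0.1  0.4 -4.6]
```

```bash
python3 -m crank '[[0,0,0,-40,0,0,-4.6],[0,-17,-40,-10,0,0,0],[0,-17,-40,-10,0,0,0],[0,-17,-40,0,0,0,0],[0,-17,-40,0,0,0,0],[0,-17,-40,0,0,0,0],[0,-17,-40,0,0,0,0],[0,-17,-40,0,0,0,0],[0,-17,-40,0,0,0,0],[0,-17,-40,0,0,0,0],[0,0,0,0,0,0,0]]'
python3 - <<'E'
from h import *
a=manip.read_camera("top");b=manip.read_camera("side");c=manip.read_camera("wrist")
f=lambda i,x,y,w,h:cv2.resize(i[y:y+h,x:x+w],(390,290),interpolation=cv2.INTER_CUBIC)
cv2.imwrite("pics/m2.png",np.vstack([np.hstack([f(a,160,110,290,150),f(b,230,110,200,240)]),np.hstack([f(c,0,0,640,400),f(b,240,115,110,65)])]))
go(.69,-.01,.2,0)
E
```

```text
t: 32.75
tool_pos: [0.5961, -0.0372, 0.2554]
tool_rot: [0.045, -0.005, 0.999, 0.008]
force: [-0.1, 0.8, -0.5]
gripper_width: 0.0
tcp [ 0.594  -0.0318  0.2543] w -0.0 f [ 0.3  0.5 -0.1] t 32.9 shift now [-91.  19.  63.] after turn [-96.  22.  54.] turn [1.1 5.  0.8]
```

View pics/m2.png

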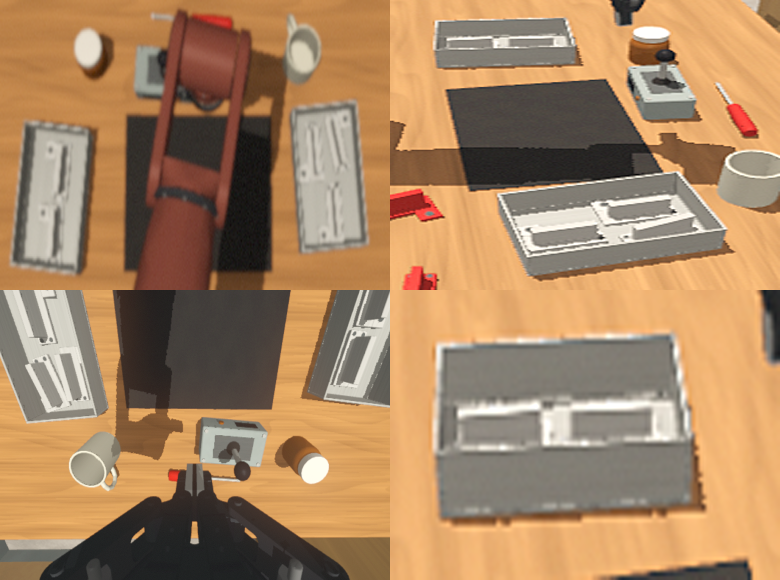

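All five brackets stand inside their bins (2 left, 3 right), the mat is empty and the knob is upright. Now the left tilt, approaching from the knob's right side.

```bash
python3 -m crank '[[0,-20,7,0,1,5,0],[0,-33,7,0,0,0,0],[0,-33,5,0,0,0,0],[0,0,0,0,0,0,0]]'
python3 - <<'E'
from h import *
go(.692,-.002,.079,0)
E
```

```text
t: 33.3
tool_pos: [0.6743, -0.0033, 0.2534]
tool_rot: [-0.005, -0.01, 1.0, 0.001]
force: [-0.1, 0.4, -0.6]
gripper_width: 0.0
tcp [ 0.6743 -0.0033  0.2534] w 0.0 f [-0.1  0.4 -0.6] t 33.3 shift now [-20.   0. 174.] after turn [-18.   1. 174.] turn [ 0.2 -0.6  1.2]
```

```bash
python3 -m crank '[[0,-16,0,44,0,0,1],[0,0,0,44,0,0,0],[0,0,0,44,0,0,0],[0,0,0,42,0,0,0],[0,0,0,0,0,0,0]]'
python3 - <<'E'
from h import *
go(.692,.035,.079,0)
E
```

```text
t: 33.8
tool_pos: [0.6894, 0.0068, 0.0823]
tool_rot: [-0.001, -0.007, 1.0, 0.001]
force: [-1.4, 0.2, -1.0]
gripper_width: -0.002
tcp [0.6894 0.0068 0.0823] w -0.002 f [-1.4  0.2 -1. ] t 33.8 shift now [-3. 28.  3.] after turn [-3. 28.  3.] turn [ 0.2 -0.1  0.8]
```

```bash
python3 -m crank '[[0,-1,14,2,0,0,0],[0,0,14,1,0,0,0],[0,0,12,0,0,0,0]]';  python3 -m crank '[[0,0,12,0,0,0,0],[0,0,10,0,0,0,0]]'
python3 - <<'E'
from h import *
go(.692,.072,.080,0)
for d in manip.tip_of("wrist","lever_knob"): print(d)
E
```

```text
t: 34.1
tool_pos: [0.6916, 0.0498, 0.0858]
tool_rot: [0.002, -0.008, 1.0, 0.001]
force: [-0.0, -1.8, -1.0]
gripper_width: 0.002
t: 34.3
tool_pos: [0.6936, 0.0731, 0.0904]
tool_rot: [0.005, -0.009, 1.0, -0.001]
force: [-0.3, -4.5, 0.0]
gripper_width: -0.001
tcp [0.6936 0.0731 0.0904] w -0.001 f [-0.3 -4.5  0. ] t 34.3 shift now [ 2. -1. 10.] after turn [ 2. -1. 10.] turn [-0.1  0.6  1. ]
{'location': [397.5, 250.2], 'p': 0.83}
```

```bash
python3 -m crank '[[0,0,2,6,0,0,0],[0,0,1,4,0,0,0],[0,0,1,1,0,0,0]]'
python3 - <<'E'
from h import *
manip.read_camera("wrist");s=manip.get_state();print(s["tool_pos"],s["force"])
for d in manip.tip_of("wrist","lever_knob"): print(d)
for a in(0,.3,.4,.5):print(a,proj("wrist",(.691,.0625+.08*np.sin(a),.06+.08*np.cos(a))))
E
python3 -m crank '[[0,0,1,1,0,0,0],[0,0,1,0,0,0,0],[0,0,1,0,0,0,0],[0,0,1,0,0,0,0],[0,0,1,0,0,0,0],[0,0,1,0,0,0,0]]'; python3 -m crank '[[0,0,-50,0,0,0,0],[0,0,-35,0,0,0,0],[0,0,0,-40,0,0,0],[0,0,0,-40,0,0,0],[0,30,0,-30,0,0,0],[0,0,0,0,0,0,0]]'
python3 - <<'E'
from h import *
a=manip.read_camera("top");b=manip.read_camera("side");c=manip.read_camera("wrist");s=manip.get_state();print(s["tool_pos"],s["force"],s["t"])
for d in manip.tip_of("wrist","lever_knob"): print(d,proj("wrist",(.691,.0625,.14)))
f=lambda i,x,y,w,h:cv2.resize(i[y:y+h,x:x+w],(390,290),interpolation=cv2.INTER_CUBIC)
cv2.imwrite("pics/m3.png",np.vstack([np.hstack([f(a,160,110,290,150),f(b,230,110,200,240)]),np.hstack([f(c,0,0,640,400),f(a,60,60,480,330)])]))
E
```

```text
t: 34.65
tool_pos: [0.6978, 0.0729, 0.0903]
tool_rot: [0.009, -0.011, 1.0, -0.007]
force: [-0.6, -4.0, -0.9]
gripper_width: -0.001
[0.6981242  0.07319207 0.0904268 ] [-2.20669045 -4.45180084  1.50094272]
{'location': [367.7, 245.7], 'p': 0.7}
0 [293.58707428 256.75036889]
0.3 [340.1110841  254.34899844]
0.4 [354.17688729 252.03856751]
0.5 [367.00695596 249.10075883]
t: 35.35
tool_pos: [0.698, 0.0728, 0.0906]
tool_rot: [0.009, -0.011, 1.0, -0.012]
force: [-0.9, -5.1, 1.3]
gripper_width: -0.003
t: 35.95
tool_pos: [0.6689, -0.0033, 0.2034]
tool_rot: [0.01, -0.01, 1.0, -0.004]
force: [-0.3, 1.1, 0.8]
gripper_width: 0.0
[ 0.66757392 -0.00355318  0.19692679] [1.25739165 0.08624325 0.03946817] 36.1
{'location': [392.6, 219.7], 'p': 0.66} [392.60429482 227.98595757]
```

View pics/m3.png

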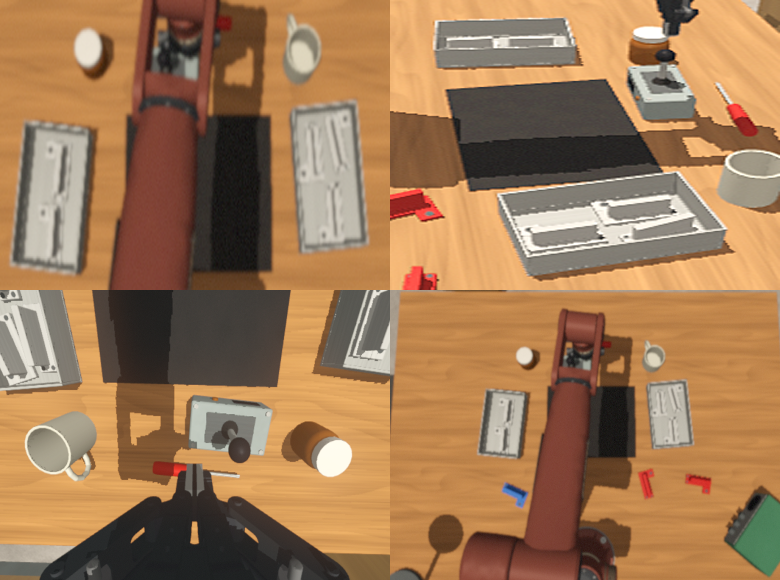

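The lever was at its left stop (about +0.5 rad, 4–5 N) for about 1.1 s and is upright again. The bins are unchanged, and the gripper is clear and touching nothing.

```bash
python3 -c "
from rig import manip
print(manip.job_done(),manip.get_state()['t'])"
```

```text
the job is handed in; nothing more can be done
the job is handed in; nothing more can be done
```

The job is done and handed in at about 36 s of the 210 s allowed. I tilted the lever right (about -0.46 rad for roughly 1 s) and let it spring back. I then sorted the five brackets found, 2 left-hand ones into the left bin and 3 right-hand ones into the right bin. Last, I tilted the lever left (about +0.5 rad for roughly 1.1 s) and let it spring back.

**Last checks:** The final pictures show all five brackets standing in their bins, the mat empty and the lever upright. The jar, mug and screwdriver were never handled and look unmoved, and the gripper is touching nothing.

**What failed or disagreed:**
- **First lever push:** it passed above the knob without touching it, because the real fingertips sit about 38 mm behind the reported tool point. I corrected for this from then on.
- **Second bracket in the right bin:** lowering it met about 7 N of early contact, probably against the first bracket there. It came to rest slightly turned, upright and inside the bin.
- **Early bracket measurements:** the first fits of bracket positions were poor until I raised the brightness threshold. The top camera's fits stayed poor because the arm blocked its view, so I used the wrist camera.

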